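Unclip the spent nebuliser filter cartridge

TASK

Take the spent filter cartridge out of the socket in the top of the white nebuliser: pinch its two orange sprung tabs together gently until both catches inside let go (the catch frame sits off centre, so let the pinch shift sideways by feel, and neither crush a tab nor wrench the cartridge while it is still caught), and draw it straight up. Then set it down gently, standing upright on the floor of the white bin, and let go; leave the pill bottle, the medicine box and the green cup where they are.

Things in the scene. Friction and masses are not known exactly. Their poses are not given: they have to be found in the camera images.
- nebuliser: Fixed white tabletop nebuliser housing, 150 (x) x 170 (y) x 62 mm high. Origin: centre of its underside, on the desk. The cartridge socket is in the middle of its top, floor 12 mm above the desk. More than 30 N of contact in all between it and the cartridge (wrenching, or tabs jammed on their stops) breaks the cartridge; a tab pressed on its stop also rubs when drawn.
- cartridge: Loose filter cartridge, grey with blue cap and orange tabs, 140 to 200 g, 47 x 49 x 88 mm (60 mm over the tabs). Origin: centre of its underside; z up, y is the line on which the tabs face each other. Starts snapped into the socket, its y along the nebuliser's y, its top 38 mm above the housing. It can rise 1 mm before the barbs catch; freed, it leaves the socket after 50 mm of straight rise.
- tab_left: Orange sprung tab on the +y side of the cartridge; slides inward (-y) up to 12 mm. Its origin coincides with the cartridge's when fully out. Thumb pad 22 mm wide (x), z = 53 to 86 mm above the origin, outer face at y = +30 mm when out (60 mm over both tabs). Spring: 2.7 N plus 0.6 N per mm; at its hidden stop the force rises steeply. More than 14 N of finger crushes it.
- tab_right: The same, mirrored: orange tab on the -y side, outer face at y = -30 mm when out, moving to +y. If one tab meets its stop before the other is free, it pushes the hand towards its own side (left tab stopped: towards +y); give way to that push, which eases the stopped tab and presses the other further.
- bin: Fixed open white bin. Origin: centre of its underside, on the desk. Inside it measures 148 mm along its x and 236 mm along its y; floor 2 mm thick, rim 65 mm high, 182 x 272 mm over the rim.
- bottle: Loose white pill bottle with a blue label, 48 mm across, 78 mm high; origin: centre of its underside. Bystander.
- med_box: Loose blue and white medicine box, 50 x 92 x 24 mm; origin: centre of its underside. Bystander.
- green_cup: Loose green cup with a small side grip, 62 x 77 x 44 mm; origin: centre of its underside. Bystander.
- socket (a point): Centre of the socket mouth in the housing top. 50 mm deep, 0.5 mm play round the flanges. A hidden, unmeasured catch frame sits up to 4.7 mm off centre along y: a lip over each barb and a hard stop behind each tab. A tab is free after 6.3 mm of inward travel plus or minus that offset (more on one side, less on the other); its stop follows 0.5 mm later. Both must be free at once.

How it is judged:
On the way:
1. the cartridge is out of the socket, its foot above the housing top (z of cartridge in the frame of nebuliser above 0.067 m), for 0.1 s.
At the end, for the whole second after the job is handed in: The cartridge stands upright (within 0.15 rad) and at rest on the floor of the white bin (its foot within 8 mm of desk height, inside the walls), released (x of cartridge in the frame of bin between -0.06 and 0.06 m and y of cartridge in the frame of bin between -0.105 and 0.105 m and height (world z) of cartridge below 0.008 m and angle between cartridge's own z axis and vertical below 0.15 rad and linear speed of cartridge below 0.02 m/s); the robot touches nothing.
It fails at once if a tab is crushed: more than 14 N between the fingers and one tab (contact force between the fingers and tab_left above 14 N or contact force between the fingers and tab_right above 14 N).
It fails at once if the cartridge is wrenched: more than 30 N between it and the nebuliser (contact force between cartridge and nebuliser above 30 N).
It fails at once if the cartridge is rammed or dropped into the bin (more than 20 N) (contact force between cartridge and bin above 20 N).
It fails at once if a bystander is moved by more than 30 mm (distance of any of bottle, med_box, green_cup from where it was at the start of the episode above 0.03 m).
It also fails if it takes over 58 s, if anything falls off the work surface, if the arm or the gripper's body presses on something with over 40 N, if the wrist force passes 120 N, or if a joint passes its speed limit or range.

ROBOT

A 6-joint arm with a two-finger parallel gripper is mounted at the origin on a cart in front of the work surface, level with it; the furniture and walls round the work are solid. World frame = base frame: x ahead of the robot, y to its left, z up, the work surface at z = 0. Lengths are in m, angles in rad, forces in N, time in s.
With the tool pointing down it reaches from about 0.35 to 0.775 m from the base axis. Payload 5.5 kg.
Tool frame: the origin (TCP) lies between the finger pads; the fingertips stand 17 mm ahead of it and the grasp point (between the pads) lies 2 mm behind it (env.finger_overhang is the distance from the TCP to the fingertips, in m); z points along the fingers, y is the line along which they close (so a half turn about z gives the same grasp; the last joint's range is limited). The gripper opens to 85 mm and grips with 20 to 120 N. Pads are 22 mm wide; open, the fingers measure 114 mm over their backs; the gripper's body (76 mm by 85 mm) begins 54 mm behind the grasp point. The pads swing forward as they close: fully open they stand 13 mm farther back than shut.
Start: joints at [-1.399, 0.313, 0.046, 1.304, 0, 1.431], TCP at [0.176, -0.547, 0.217] pointing down, gripper open.
Joint ranges: [-2.76, 2.76], [-0.86, 1.69], [-1.03, 1.26], [-2.2, 2.34], [-1.47, 1.5], [-3.14, 3.14]. Speed limits (rad/s): [2.57, 2.57, 3.14, 3.14, 3.14, 3.14].

INTERFACE

Orientations are given as a unit quaternion [w, x, y, z].
In Python, from workcell import env gives the robot as it stands. The module is installed in compiled form; this text tells all that it offers.
- The arm moves only by the shell command python3 -m pendant 'ROWS' [FORCE]. ROWS is JSON, a list of rows, each a list of 5 numbers: the gripper's target within -1 to 1 (fully open at 1, half-way at 0, shut at -1), then the shift along the tool's x, y, z in m, then the turn about the tool's z in rad. A call has 1 to 8 rows; each row shifts and turns the commanded pose from where the row before left it, along the tool's axes as they then stand; what a row does not reach is not made up. A row lasts 1/8 s, in which the tool goes at most 62.5 mm and 10.7 degrees, less where a joint would pass 70% of its speed; a pose out of reach is approached as far as the arm can. A call with a gripper value outside its range is refused whole. The fingers move at their own pace and stop on an object; FORCE is the grip in N (left out, the last holds). Time passes only in rows, so rows that do not move let the fingers close. It gives the time, the measured TCP pose, the force, the opening and the grip force at its end, in the units of the state.
- env.get_state(): the state, without advancing time (a new reading comes with each control period).
- env.read_camera(name): name is "side" or "top"; returns the picture (400x640x3 uint8, red, green, blue); there is no depth.
- env.calibration(name): a dict with "K" (3x3 intrinsics, pixels), "T" (4x4, takes a point from camera to world coordinates). Camera axes: x right, y down, z forward; pixel columns grow to the right and rows downward; lengths in m; the calibration is good to about 2 mm. A picture is of the moment at which its call begins. calibration takes no time and is no camera call.
- env.hand_in(): hands the job in; it is judged then, once.
Trained networks look in the newest picture that a camera, given by its name, has taken for a name from the list of things; names that differ only in an ending like _2 or _b are one class to them, and where a whole thing is asked for, a point or a joint stands for the part that bears it (a point fixed in the world has none). Each returns a list of dicts, best first, with "score" (0 to 1); they miss things now and then, are a little off and sometimes report something else, mostly with a low value. They report only what shows in the picture. A call takes as long as a camera call.
- env.recognise(camera, label): "centre" ([column, row] in pixels, amid what is visible of it).
The state is a dict: "clock": time; "joint_pos": joint angles; "qvel": joint speeds; "tau": joint torques, N m; "tcp_pos": TCP position; "orientation": TCP orientation; "wrist_force": force on the tool from outside, world axes, zero at the start; "ft_torque": the same for the moment, N m; "finger_gap": finger opening in m; "grip_force": force on a finger pad.
Only numpy, scipy, OpenCV 4.12 (cv2) and the standard library are available. Lean on these libraries where they do the work, as an engineer would, in place of code of your own. Each camera call takes 0.05 s, during which the arm holds its last target. There are 200 camera calls.

## Working session

There is one attempt and no reset: what is moved stays moved. The work goes in short steps, Python scripts to look and compute and a shell command to move; the robot and the scene stay as the last step left them, time stands still between calls to the robot, and variables do not carry over. Pictures are saved under pics/ and viewed, at most 14 in all, crops included, and the job is handed in when it is done.

```bash
mkdir -p pics; cat > h.py <<'E'
import numpy as np, cv2
from workcell import env
def ray(cam,px,z):
    c=env.calibration(cam);K=np.array(c["K"]);T=np.array(c["T"])
    d=T[:3,:3]@np.linalg.inv(K)@np.array([px[0],px[1],1.]);o=T[:3,3]
    return o+d*(z-o[2])/d[2]
def proj(cam,p):
    c=env.calibration(cam);K=np.array(c["K"]);T=np.linalg.inv(np.array(c["T"]))
    q=K@(T[:3,:3]@np.array(p)+T[:3,3]);return q[:2]/q[2]
def snap(cam,f):
    im=env.read_camera(cam);cv2.imwrite(f,im[:,:,::-1]);return im
E
python3 - <<'E'
from h import *
np.set_printoptions(precision=4,suppress=True)
for c in("top","side"):
    snap(c,f"pics/{c}0.png"); print(c,np.array(env.calibration(c)["T"]))
    for l,z in(("nebuliser",.06),("cartridge",.1),("tab_left",.1),("tab_right",.1),("bin",.03),("bottle",.04),("med_box",.02),("green_cup",.02)):
        for r in env.recognise(c,l)[:2]: print(c,l,round(r["score"],2),r["centre"],ray(c,r["centre"],z))
s=env.get_state();print(s)
E
```

```text
top [[-0.008  -0.9947  0.1028  0.4375]
 [-0.9999  0.0068 -0.0125  0.045 ]
 [ 0.0118 -0.1029 -0.9946  1.5791]
 [ 0.      0.      0.      1.    ]]
top nebuliser 0.76 [293.5, 215.8] [0.533  0.1151 0.06  ]
top cartridge 0.82 [292.2, 216.7] [0.5279 0.1171 0.1   ]
top bin 0.97 [440.8, 225.3] [ 0.5028 -0.3299  0.03  ]
top bottle 0.59 [291.5, 214.0] [0.5397 0.1221 0.04  ]
top bottle 0.51 [322.5, 148.1] [0.7405 0.0272 0.04  ]
top med_box 0.7 [216.7, 226.1] [0.5059 0.3501 0.02  ]
top green_cup 0.61 [212.8, 171.2] [0.6744 0.3643 0.02  ]
side [[-0.9999 -0.0005  0.0163  0.5891]
 [-0.0138  0.5567 -0.8306  0.8397]
 [-0.0087 -0.8307 -0.5567  0.6073]
 [ 0.      0.      0.      1.    ]]
side nebuliser 0.93 [354.1, 238.8] [0.5337 0.18   0.06  ]
side cartridge 0.77 [350.2, 215.4] [0.542  0.1475 0.1   ]
side cartridge 0.53 [355.1, 222.6] [0.5326 0.1738 0.1   ]
side tab_left 0.46 [353.9, 146.3] [ 0.5155 -0.1971  0.1   ]
side tab_left 0.45 [356.9, 219.6] [0.5281 0.163  0.1   ]
side tab_right 0.62 [349.3, 218.1] [0.5444 0.1575 0.1   ]
side bin 0.74 [357.8, 147.8] [ 0.4929 -0.3289  0.03  ]
side med_box 0.6 [376.6, 317.3] [0.4999 0.3603 0.02  ]
side med_box 0.4 [355.8, 236.2] [0.525  0.1221 0.02  ]
side green_cup 0.93 [285.0, 311.4] [0.6726 0.3476 0.02  ]
side green_cup 0.2 [377.0, 319.9] [0.4997 0.3662 0.02  ]
{'clock': 0.9, 'joint_pos': array([-1.3986,  0.3132,  0.0461,  1.3036, -0.    ,  1.4312]), 'qvel': array([-0.0002, -0.001 ,  0.0003,  0.0003,  0.0003,  0.0029]), 'tau': array([ -0.0001, -48.0449,  29.8814,   0.    ,  -0.0001,   0.    ]), 'tcp_pos': array([ 0.1764, -0.5473,  0.217 ]), 'orientation': array([ 0.0001,  0.9879,  0.1553, -0.    ]), 'wrist_force': array([-0.5705,  0.1106,  0.2559]), 'ft_torque': array([-0.0221, -0.0168,  0.0193]), 'grip_force': 0.0, 'finger_gap': 0.0854037191604695}
```

View pics/top0.png

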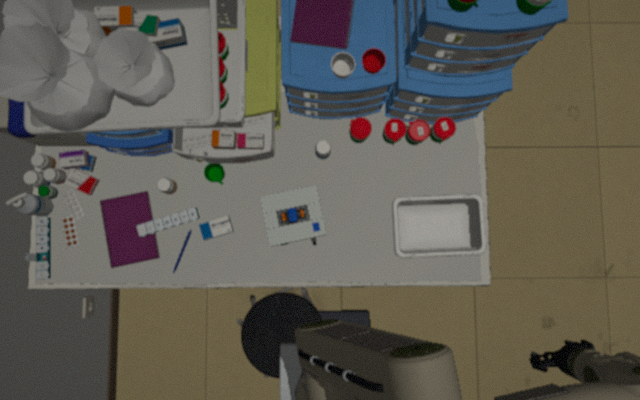

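View pics/side0.png

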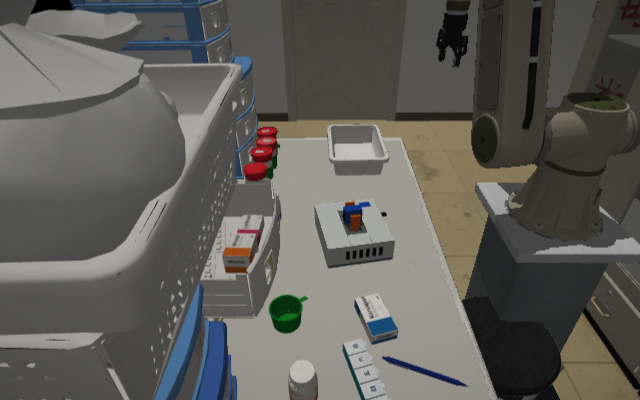

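Top view: the nebuliser is at about (293,215), turned slightly, with the orange tabs either side of the blue cap. The bin is at (440,225), the cup at (213,172) and the box at (216,228). The side view agrees: cartridge at (353,215), bin at (357,148). Next I'll measure the cartridge and housing by colour.

```bash
python3 - <<'E'
from h import *
np.set_printoptions(precision=4,suppress=True)
for c,(x0,y0,x1,y1) in(("top",(255,180,335,252)),("side",(305,190,400,270))):
    im=cv2.imread(f"pics/{c}0.png");hsv=cv2.cvtColor(im,cv2.COLOR_BGR2HSV)
    print(c,np.array(env.calibration(c)["K"])[0,0])
    for n,lo,hi in(("orange",(3,130,60),(22,255,255)),("blue",(100,130,50),(130,255,255))):
        m=cv2.inRange(hsv,lo,hi);k=np.zeros_like(m);k[y0:y1,x0:x1]=m[y0:y1,x0:x1]
        N,L,S,C=cv2.connectedComponentsWithStats(k)
        for i in range(1,N):
            if S[i][4]>4: print(n,S[i],C[i],ray(c,C[i],.098))
    if c=="top":
        g=im[y0:y1,x0:x1].copy()
        b=cv2.resize(g,None,fx=7,fy=7,interpolation=cv2.INTER_CUBIC);cv2.imwrite("pics/topc.png",b)
    else: cv2.imwrite("pics/sidec.png",cv2.resize(im[y0:y1,x0:x1],None,fx=7,fy=7,interpolation=cv2.INTER_CUBIC))
E
```

```text
top 511.7397058445185
orange [300 209   5   9  32] [301.8438 212.75  ] [0.5393 0.0892 0.098 ]
orange [282 213   5   8  32] [283.6875 216.7188] [0.5281 0.1418 0.098 ]
blue [288 208  10  14 110] [292.3091 214.8818] [0.5333 0.1168 0.098 ]
blue [313 223   6   8  35] [315.7714 226.4571] [0.4993 0.0491 0.098 ]
side 387.12306344977486
orange [345 201   9   5  29] [349.3448 203.    ] [0.5416 0.0961 0.098 ]
orange [350 214  11  17 143] [354.993  221.7273] [0.5325 0.168  0.098 ]
blue [344 202  26  22 220] [353.8227 210.0409] [0.5327 0.1243 0.098 ]
```

View pics/topc.png

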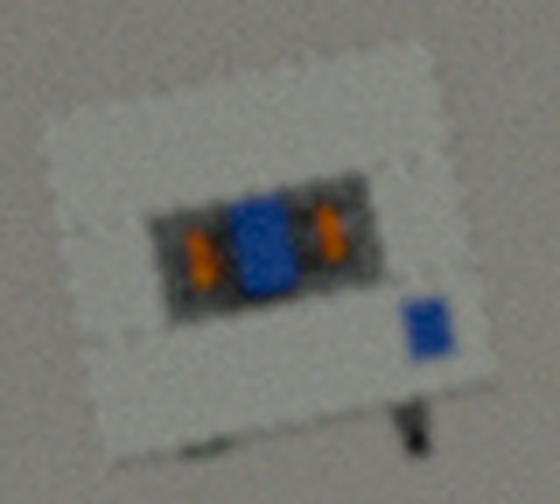

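View pics/sidec.png

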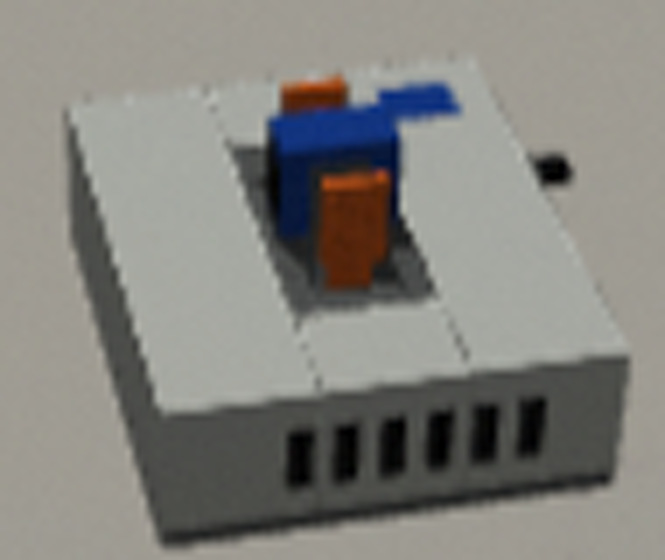

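The crops show the housing turned about +0.2 rad, with the tabs at (283.7,216.7) and (301.8,212.8). I'll fit the pose from housing corners and tabs in both views, and locate the bin.

```bash
cat >fit.py <<'E'
from h import *
from scipy.optimize import least_squares
np.set_printoptions(precision=4,suppress=True)
S=lambda u,v:(305+(u+.5)/7-.5,190+(v+.5)/7-.5)
T=lambda u,v:(255+(u+.5)/7-.5,180+(v+.5)/7-.5)
h=.062
obs=[("side",S(160,412),(.075,.085,h)),("side",S(628,355),(-.075,.085,h)),("side",S(475,60),(-.075,-.085,h)),("side",S(70,108),(.075,-.085,h)),
("side",S(322,182),(.011,.03,.098)),("side",S(389,172),(-.011,.03,.098)),
("top",T(45,118),(.075,.085,h)),("top",T(425,43),(.075,-.085,h)),("top",T(490,378),(-.075,-.085,h)),("top",T(110,462),(-.075,.085,h)),
("top",(283.69,216.72),(0,.0265,.098)),("top",(301.84,212.75),(0,-.0265,.098))]
def P(p,q):
    c,s=np.cos(p[2]),np.sin(p[2]);return (p[0]+c*q[0]-s*q[1],p[1]+s*q[0]+c*q[1],q[2])
def f(p,sel=None): return np.concatenate([proj(c,P(p,q))-px for c,px,q in obs if sel in(None,c)])
for sel in(None,"side","top"):
    r=least_squares(f,[.533,.116,.2],args=(sel,),loss="soft_l1",x_scale=[.01,.01,.1]);print(sel,r.x);
    if sel is None: print(f(r.x).reshape(-1,2))
im=cv2.imread("pics/top0.png");hsv=cv2.cvtColor(im,cv2.COLOR_BGR2HSV)
print("bin corners",[ray("top",q,.065)[:2] for q in((397,197),(481,195),(487,250),(394,254))])
E
python3 fit.py
```

```text
None [0.5353 0.1163 0.1941]
[[-0.1191 -0.082 ]
 [ 0.5266 -0.5493]
 [ 0.1823 -0.6976]
 [-0.2055 -1.1401]
 [ 0.3865  0.6487]
 [ 0.4473  0.956 ]
 [-0.8799 -0.3979]
 [ 0.8231 -0.9855]
 [ 1.6463  0.4919]
 [-0.5686  0.0831]
 [-0.1929 -0.6992]
 [-0.3839 -0.3828]]
side [0.5358 0.1167 0.1925]
top [0.5343 0.1161 0.1968]
bin corners [array([ 0.5865, -0.1933]), array([ 0.5908, -0.4447]), array([ 0.4274, -0.4559]), array([ 0.4179, -0.1806])]
```

```bash
python3 -m pendant '[[1,0,0,0,0.117],[1,0.032,-0.0388,0,0],[1,0.032,-0.0388,0,0],[1,0.032,-0.0388,0,0],[1,0.032,-0.0388,0,0],[1,0.032,-0.0388,0,0],[1,0.032,-0.0388,0,0],[1,0.032,-0.0388,0,0]]' 20
python3 -m pendant '[[1,0.032,-0.0388,0,0],[1,0.032,-0.0388,0,0],[1,0.032,-0.0388,0,0],[1,0.032,-0.0388,0,0],[1,0.032,-0.0388,0,0],[1,0.032,-0.0388,0,0],[1,0.032,-0.0388,0,0],[1,0.032,-0.0388,0,0]]'
cat > st.py <<'E'
from h import *
np.set_printoptions(precision=4,suppress=True)
from scipy.spatial.transform import Rotation as R
s=env.get_state();q=s["orientation"];M=R.from_quat([q[1],q[2],q[3],q[0]]).as_matrix()
t=np.arctan2(M[1,0],M[0,0]);p=np.array(s["tcp_pos"]);C=np.array([.535,.1163]);d=C-p[:2];a=.195
ey=np.array([-np.sin(a),np.cos(a)])
print(s["clock"],p,"t",t,"to cart, tool xy",M[:2,:2].T@d,"gap",s["finger_gap"],"grip",s["grip_force"],"F",s["wrist_force"],"F along cart y",ey@s["wrist_force"][:2],"hand along y",ey@-d)
E
python3 st.py
```

```text
clock: 1.9
tcp_pos: [0.3442, -0.2361, 0.2173]
orientation: [0.0, 0.995, 0.097, 0.0]
wrist_force: [0.1, 0.5, 0.4]
finger_gap: 0.0852
grip_force: 0.0
clock: 2.9
tcp_pos: [0.5354, 0.1182, 0.2171]
orientation: [0.0, 0.995, 0.097, 0.0]
wrist_force: [1.6, 0.1, 0.9]
finger_gap: 0.0855
grip_force: 0.0
2.9 [0.5354 0.1182 0.2171] t 0.19496213710563948 to cart, tool xy [-0.0007  0.0018] gap 0.08549368010210655 grip 0.0 F [1.6045 0.0512 0.9317] F along cart y -0.26068100255970084 hand along y 0.0017940671848913554
```

```bash
python3 -m pendant '[[1,0,0.002,0,0],[1,0,0,0.03,0],[1,0,0,0.03,0],[1,0,0,0.03,0],[1,0,0,0.025,0],[1,0,0,0.012,0],[1,0,0,0.006,0],[1,0,0,0,0]]' 20
python3 st.py; python3 - <<'E'
from h import *
im=snap("side","pics/s1.png")
a=cv2.resize(im[150:270,300:400,::-1],None,fx=5,fy=5,interpolation=cv2.INTER_CUBIC);cv2.imwrite("pics/s1c.png",a)
E
```

```text
clock: 3.9
tcp_pos: [0.5353, 0.1144, 0.0844]
orientation: [0.0, 0.995, 0.097, 0.0]
wrist_force: [0.3, 0.0, 0.5]
finger_gap: 0.0852
grip_force: 0.0
3.9 [0.5353 0.1144 0.0844] t 0.19454250190252692 to cart, tool xy [ 0.0001 -0.0019] gap 0.08520266375395438 grip 0.0 F [0.295  0.0027 0.481 ] F along cart y -0.05450307948710818 hand along y -0.0019176001964664637
```

View pics/s1c.png

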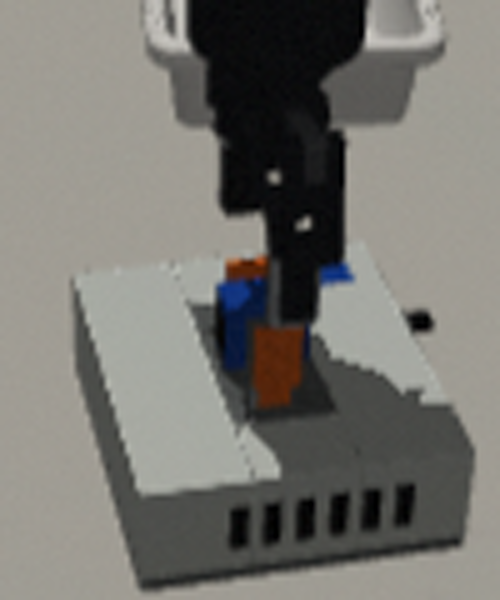

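```bash
python3 - <<'E'
from h import *
a=.195;ex=np.array([np.cos(a),np.sin(a),0]);ey=np.array([-np.sin(a),np.cos(a),0])
T=np.array([.5353,.1144,0])
for y in(.043,.05):
  for z in(.067,.08,.09):
    for x in(-.011,.011):
      p=T+ex*x+ey*y+[0,0,z]; print(y,z,x,((proj("side",p)-[300,150])*5).round())
E
```

```text
0.043 0.067 -0.011 [307. 396.]
0.043 0.067 0.011 [259. 401.]
0.043 0.08 -0.011 [308. 373.]
0.043 0.08 0.011 [260. 378.]
0.043 0.09 -0.011 [309. 355.]
0.043 0.09 0.011 [261. 360.]
0.05 0.067 -0.011 [311. 405.]
0.05 0.067 0.011 [263. 411.]
0.05 0.08 -0.011 [313. 382.]
0.05 0.08 0.011 [264. 388.]
0.05 0.09 -0.011 [314. 364.]
0.05 0.09 0.011 [265. 370.]
```

```bash
python3 -m pendant '[[1,0,0,0,0],[1,0,0,0,0]]'; python3 - <<'E'
from h import *
b=cv2.imread("pics/s1.png")
im=snap("side","pics/s2.png")
print(env.get_state()["tcp_pos"], abs(im[:,:,::-1].astype(int)-b).sum(2)[150:270,300:400].max())
a=cv2.resize(im[150:270,300:400,::-1],None,fx=5,fy=5,interpolation=cv2.INTER_CUBIC)
t=snap("top","pics/t2.png")[180:252,255:355,::-1]
t=cv2.resize(t,None,fx=3,fy=5,interpolation=cv2.INTER_CUBIC)
o=np.zeros((600,800,3),np.uint8);o[:,:500]=a;o[:360,500:]=t;cv2.imwrite("pics/s2c.png",o)
E
```

```text
clock: 4.2
tcp_pos: [0.5355, 0.1147, 0.0846]
orientation: [0.0, 0.995, 0.097, 0.001]
wrist_force: [0.3, 0.2, 0.1]
finger_gap: 0.0853
grip_force: 0.0
[0.5353978  0.11467243 0.08447324] 177
```

View pics/s2c.png

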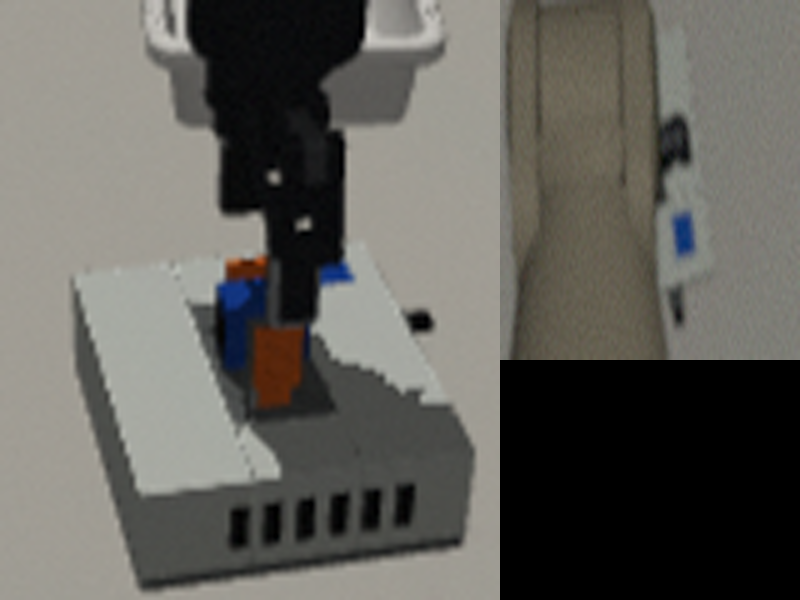

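```bash
python3 - <<'E'
from h import *
print(env.finger_overhang)
M=lambda t:np.array([[np.cos(t),np.sin(t)],[np.sin(t),-np.cos(t)]])
for z in(.200,.213,.23,.25):
  for y in(.045,-.045):
    d=M(.312)@[0,y]; print(z,y,proj("side",[.1764+d[0],-.5473+d[1],z]))
im=cv2.imread("pics/side0.png")[0:90,420:490]
o=cv2.resize(im,None,fx=6,fy=6,interpolation=cv2.INTER_CUBIC);cv2.imwrite("pics/g0.png",np.clip(o.astype(int)*2,0,255))
E
```

```text
0.017
0.2 0.045 [438.6766603   73.29342308]
0.2 -0.045 [452.55582415  80.37176052]
0.213 0.045 [439.24519664  69.65848786]
0.213 -0.045 [453.23056177  76.57955368]
0.23 0.045 [439.99759225  64.84804897]
0.23 -0.045 [454.12407785  71.55775306]
0.25 0.045 [440.89597478  59.10424324]
0.25 -0.045 [455.19182084  65.55675032][ WARN:0@0.592] global loadsave.cpp:1063 imwrite_ Unsupported depth image for selected encoder is fallbacked to CV_8U.
```

View pics/g0.png

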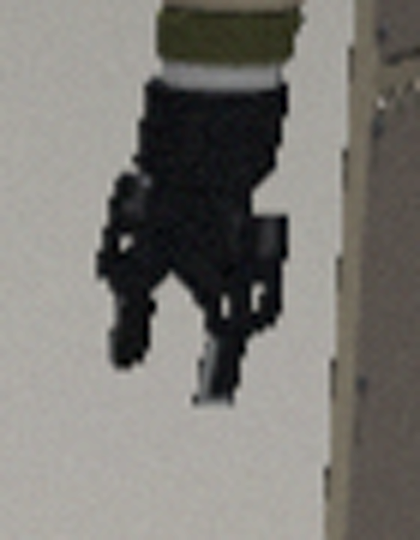

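Both the start picture and this one put the open fingertips about 30 mm higher than the stated geometry does: the tip is at crop (293,320), just above the tab top. I'll test it by closing carefully to just under 60 mm and feeling for the tabs.

```bash
python3 -m pendant '[[0.6,0,0,0,0],[0.5,0,0,0,0],[0.46,0,0,0,0],[0.46,0,0,0,0]]' 20; python3 st.py
python3 -m pendant '[[0.40,0,0,0,0],[0.40,0,0,0,0],[0.36,0,0,0,0],[0.36,0,0,0,0]]' 20; python3 st.py;  python3 - <<'E'
from h import *
im=snap("side","pics/s3.png")
a=cv2.resize(im[150:270,300:400,::-1],None,fx=5,fy=5,interpolation=cv2.INTER_CUBIC);cv2.imwrite("pics/s3c.png",a)
E
```

```text
clock: 4.8
tcp_pos: [0.535, 0.1146, 0.0839]
orientation: [0.0, 0.995, 0.097, -0.0]
wrist_force: [-0.4, -0.4, -0.7]
finger_gap: 0.0624
grip_force: 0.0
4.8 [0.535  0.1146 0.0839] t 0.19476181309748397 to cart, tool xy [ 0.0003 -0.0017] gap 0.06239190428637571 grip 0.0 F [-0.426  -0.37   -0.7298] F along cart y -0.28040983298902394 hand along y -0.0016850670027526186
clock: 5.3
tcp_pos: [0.535, 0.1146, 0.084]
orientation: [0.0, 0.995, 0.097, -0.0]
wrist_force: [-0.4, 0.4, 0.3]
finger_gap: 0.0581
grip_force: 0.0
5.3 [0.535  0.1146 0.084 ] t 0.1947771918623683 to cart, tool xy [ 0.0003 -0.0017] gap 0.05813925384001176 grip 0.0 F [-0.3634  0.3832  0.3021] F along cart y 0.4463225118924111 hand along y -0.0016940065461315847
```

View pics/s3c.png

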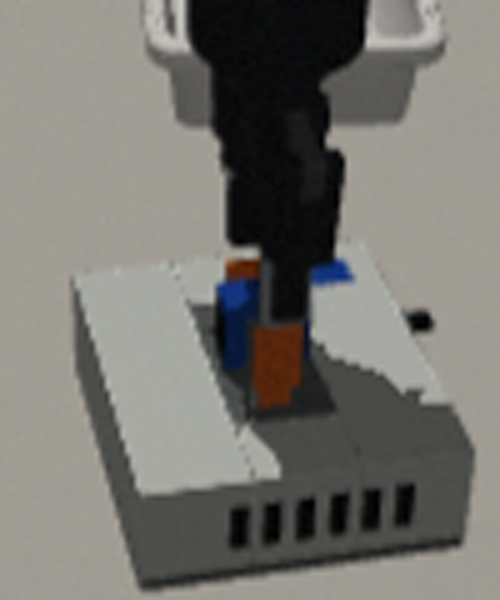

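No contact at a 58 mm gap, and the picture shows the tip still above the tab top. So the fingers really are about 30 mm higher than stated. I'll open and descend about 30 mm by feel.

```bash
python3 -m pendant '[[0.9,0,-0.002,0,0],[0.9,0,0,0,0],[0.9,0,0,0.01,0],[0.9,0,0,0.006,0],[0.9,0,0,0.004,0],[0.9,0,0,0,0]]' 20
python3 -m pendant '[[0.9,0,0,0.004,0],[0.9,0,0,0.002,0],[0.9,0,0,0.002,0],[0.9,0,0,0,0]]' 20; python3 st.py
python3 -m pendant '[[0.5,0,0,0,0],[0.46,0,0,0,0],[0.46,0,0,0,0]]' 20; python3 st.py;  python3 - <<'E'
from h import *
im=snap("side","pics/s4.png")
a=cv2.resize(im[150:270,300:400,::-1],None,fx=5,fy=5,interpolation=cv2.INTER_CUBIC);cv2.imwrite("pics/s4c.png",a)
E
```

```text
clock: 6.1
tcp_pos: [0.5342, 0.1165, 0.0634]
orientation: [0.0, 0.995, 0.097, -0.001]
wrist_force: [-0.3, -0.5, -0.0]
finger_gap: 0.0811
grip_force: 0.0
clock: 6.6
tcp_pos: [0.5346, 0.1166, 0.0558]
orientation: [0.0, 0.995, 0.097, -0.0]
wrist_force: [0.1, -0.1, -1.4]
finger_gap: 0.081
grip_force: 0.0
6.6 [0.5346 0.1166 0.0558] t 0.1948238890181223 to cart, tool xy [0.0004 0.0003] gap 0.08104513307441091 grip 0.0 F [ 0.0631 -0.0641 -1.3843] F along cart y -0.07515598312568514 hand along y 0.00034409124559335016
clock: 6.98
tcp_pos: [0.5348, 0.1166, 0.0561]
orientation: [0.0, 0.995, 0.097, 0.0]
wrist_force: [0.1, -0.5, 0.5]
finger_gap: 0.0621
grip_force: 0.0
6.975 [0.5348 0.1166 0.0561] t 0.19480536707207669 to cart, tool xy [0.0002 0.0003] gap 0.06206261573491613 grip 0.0 F [ 0.0578 -0.5424  0.459 ] F along cart y -0.5432782224566945 hand along y 0.0003025576177269189
```

View pics/s4c.png

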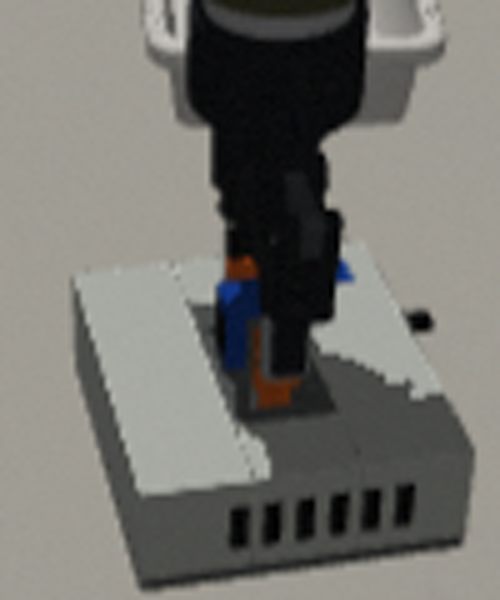

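The fingers now straddle the tabs: tip at row 378, over most of the tab face. Next I'll pinch in small steps.

```bash
python3 -m pendant '[[0.46,0,0,0.003,0],[0.42,0,0,0,0],[0.42,0,0,0,0]]' 20;python3 st.py
for i in 1; do python3 -m pendant '[[0.38,0,0,0,0],[0.38,0,0,0,0],[0.38,0,0,0,0]]' 20; python3 st.py;  python3 -m pendant '[[0.35,0,0,0,0],[0.35,0,0,0,0],[0.35,0,0,0,0]]' 20; python3 st.py; done | grep t
```

```text
clock: 7.4
tcp_pos: [0.5346, 0.1166, 0.0529]
orientation: [0.0, 0.995, 0.097, -0.0]
wrist_force: [0.8, -0.6, -0.1]
finger_gap: 0.0606
grip_force: 0.0
7.4 [0.5346 0.1166 0.0529] t 0.19478796501803572 to cart, tool xy [0.0003 0.0003] gap 0.06062574548922493 grip 0.0 F [ 0.817  -0.572  -0.1466] F along cart y -0.7195051571020595 hand along y 0.0003457594046044209
tcp_pos: [0.5346, 0.1166, 0.0531]
orientation: [0.0, 0.995, 0.097, 0.0]
wrist_force: [-1.0, 0.0, 2.2]
7.775 [0.5346 0.1166 0.0531] t 0.19478234486003268 to cart, tool xy [0.0003 0.0003] gap 0.05884514978955001 grip 2.982558198273182 F [-0.9956  0.0322  2.1667] F along cart y 0.22453825121887874 hand along y 0.0003258009219257212
tcp_pos: [0.5347, 0.1166, 0.0532]
orientation: [0.0, 0.995, 0.097, 0.0]
wrist_force: [-1.9, 0.5, 3.7]
8.15 [0.5347 0.1166 0.0532] t 0.19477124676688995 to cart, tool xy [0.0002 0.0003] gap 0.0574925279736373 grip 3.362729698419571 F [-1.9496  0.4975  3.6759] F along cart y 0.8658018413033368 hand along y 0.0003050816612905958
```

```bash
sed -i 's/^print(s\["clock.*/print(round(s["clock"],2),p,"gap",round(s["finger_gap"]*1e3,2),"grip",round(s["grip_force"],2),"F",np.array(s["wrist_force"]).round(1),"Fy %.2f handy %.2f"%(ey@s["wrist_force"][:2],ey@-d*1e3))/' st.py
python3 -m pendant '[[0.33,0,0,-0.0004,0],[0.33,0,0,0,0]]' 20 >/dev/null; python3 st.py
python3 -m pendant '[[0.31,0,0,-0.0004,0],[0.31,0,0,0,0]]' 20 >/dev/null; python3 st.py
python3 -m pendant '[[0.29,0,0,-0.0004,0],[0.29,0,0,0,0]]' 20 >/dev/null; python3 st.py
```

```text
8.4 [0.5347 0.1166 0.0533] gap 56.84 grip 3.6 F [0.5 0.4 2. ] Fy 0.30 handy 0.35
8.65 [0.5346 0.1166 0.0535] gap 56.15 grip 3.84 F [-0.2 -0.7 -1.1] Fy -0.66 handy 0.34
8.9 [0.5343 0.1165 0.0538] gap 55.19 grip 4.09 F [ 0.1  0.  -0.8] Fy 0.00 handy 0.35
```

```bash

python3 -m pendant '[[0.27,0,0,-0.0002,0],[0.27,0,0,0,0]]' 20 >/dev/null; python3 st.py
python3 -m pendant '[[0.26,0,0,-0.0002,0],[0.26,0,0,0,0]]' 20 >/dev/null; python3 st.py
python3 -m pendant '[[0.25,0,0,-0.0002,0],[0.25,0,0,0,0]]' 20 >/dev/null; python3 st.py
```

```text
9.15 [0.5346 0.1166 0.0543] gap 54.1 grip 4.34 F [ 0.6 -0.1 -1.3] Fy -0.25 handy 0.36
9.4 [0.5347 0.1166 0.0546] gap 53.78 grip 4.46 F [-0.5 -0.2 -2.3] Fy -0.11 handy 0.32
9.65 [0.5347 0.1166 0.0548] gap 53.69 grip 4.59 F [-0.8  0.5 -1.5] Fy 0.65 handy 0.34
```

```bash

python3 -m pendant '[[0.24,0,0,-0.0002,0],[0.24,0,0,0,0]]' 20 >/dev/null; python3 st.py
python3 -m pendant '[[0.23,0,0,-0.0002,0],[0.23,0,0,0,0]]' 20 >/dev/null; python3 st.py
```

```text
9.9 [0.5347 0.1166 0.055 ] gap 52.88 grip 4.71 F [ 0.2 -0.3 -2.2] Fy -0.29 handy 0.33
10.15 [0.5346 0.1165 0.0551] gap 52.51 grip 4.85 F [ 0.3  0.2 -2.3] Fy 0.14 handy 0.32
```

```bash

python3 -m pendant '[[0.22,0,0,0.0002,0],[0.22,0,0,0,0]]' 20 >/dev/null; python3 st.py
python3 -m pendant '[[0.21,0,0,0,0],[0.21,0,0,0,0]]' 20 >/dev/null; python3 st.py
python3 -m pendant '[[0.20,0,0,0,0],[0.20,0,0,0,0]]' 20 >/dev/null; python3 st.py
```

```text
10.4 [0.5347 0.1166 0.055 ] gap 52.07 grip 4.96 F [ 0.3 -0.2 -2.3] Fy -0.28 handy 0.32
10.65 [0.5347 0.1166 0.055 ] gap 51.95 grip 5.09 F [ 0.4 -0.3 -1.3] Fy -0.33 handy 0.32
10.9 [0.5347 0.1165 0.055 ] gap 51.41 grip 5.52 F [ 1.  -1.  -2.9] Fy -1.14 handy 0.22
```

```bash

python3 -m pendant '[[0.19,0,0,0,0],[0.19,0,0,0,0]]' 20 >/dev/null; python3 st.py
python3 -m pendant '[[0.18,0,0,0,0],[0.18,0,0,0,0]]' 20 >/dev/null; python3 st.py
```

```text
11.15 [0.5348 0.1163 0.055 ] gap 50.67 grip 6.26 F [ 0.5 -2.1 -0.7] Fy -2.16 handy 0.03
11.4 [0.5348 0.1161 0.0551] gap 50.49 grip 7.31 F [-1.  -3.4 -0.6] Fy -3.16 handy -0.12
```

The right tab has met its stop: Fy is negative and the grip force is rising. I'll give way towards −y, which is tool +y, while pinching on.

```bash

python3 -m pendant '[[0.18,0,0.0005,0,0],[0.18,0,0,0,0]]' 20 >/dev/null; python3 st.py
python3 -m pendant '[[0.18,0,0.0004,0,0],[0.18,0,0,0,0]]' 20 >/dev/null; python3 st.py
python3 -m pendant '[[0.17,0,0.0003,0,0],[0.17,0,0,0,0]]' 20 >/dev/null; python3 st.py
```

```text
11.65 [0.5348 0.1161 0.055 ] gap 50.06 grip 6.69 F [ 0.3 -3.2 -0.1] Fy -3.16 handy -0.14
11.9 [0.5348 0.1161 0.0549] gap 50.56 grip 5.8 F [ 0.3 -0.6 -1.1] Fy -0.64 handy -0.19
12.15 [0.5347 0.1158 0.0548] gap 50.03 grip 5.59 F [ 0.1  0.2 -2. ] Fy 0.15 handy -0.48
```

```bash

python3 -m pendant '[[0.16,0,0.0003,0,0],[0.16,0,0,0,0]]' 20 >/dev/null; python3 st.py
python3 -m pendant '[[0.15,0,0.0003,0,0],[0.15,0,0,0,0]]' 20 >/dev/null; python3 st.py
python3 -m pendant '[[0.14,0,0.0003,0,0],[0.14,0,0,0,0]]' 20 >/dev/null; python3 st.py
```

```text
12.4 [0.5348 0.1153 0.0549] gap 49.37 grip 5.71 F [-0.4  0.6 -2.3] Fy 0.64 handy -0.92
12.65 [0.5349 0.1149 0.0549] gap 49.08 grip 5.84 F [ 0.3  1.1 -2.1] Fy 1.01 handy -1.32
12.9 [0.535  0.1146 0.055 ] gap 48.93 grip 5.97 F [-0.6  2.  -0.5] Fy 2.03 handy -1.67
```

```bash

python3 -m pendant '[[0.13,0,0.0003,0,0],[0.13,0,0,0,0]]' 20 >/dev/null; python3 st.py
python3 -m pendant '[[0.12,0,0.0003,0,0],[0.12,0,0,0,0]]' 20 >/dev/null; python3 st.py
```

```text
13.15 [0.5351 0.1143 0.055 ] gap 48.39 grip 6.09 F [-0.6  2.6 -1.6] Fy 2.64 handy -1.98
13.4 [0.5351 0.114  0.055 ] gap 47.95 grip 6.22 F [-0.8  1.7 -0.5] Fy 1.86 handy -2.28
```

```bash

python3 -m pendant '[[0.11,0,0.0001,0,0],[0.11,0,0,0,0]]' 20 >/dev/null; python3 st.py
python3 -m pendant '[[0.10,0,0.0001,0,0],[0.10,0,0,0,0]]' 20 >/dev/null; python3 st.py
python3 -m pendant '[[0.09,0,0.0001,0,0],[0.09,0,0,0,0],[0.09,0,0,0,0]]' 20 >/dev/null; python3 st.py;python3 st.py
```

```text
13.65 [0.5352 0.1139 0.0551] gap 47.41 grip 6.35 F [-2.   2.3  1.3] Fy 2.66 handy -2.40
13.9 [0.5352 0.1138 0.0551] gap 47.44 grip 6.48 F [-2.5  2.6  2.7] Fy 2.99 handy -2.52
14.28 [0.5352 0.1137 0.0552] gap 46.79 grip 6.8 F [-2.5  3.2  4.7] Fy 3.61 handy -2.59
14.28 [0.5352 0.1137 0.0552] gap 46.79 grip 6.8 F [-2.5  3.2  4.7] Fy 3.61 handy -2.59
```

```bash

python3 -m pendant '[[0.09,0,-0.0002,-0.0005,0],[0.09,0,0,0,0],[0.09,0,0,0,0]]' 20 >/dev/null; python3 st.py
python3 -m pendant '[[0.09,0,-0.0001,-0.0005,0],[0.09,0,0,0,0],[0.09,0,0,0,0]]' 20 >/dev/null; python3 st.py
```

```text
14.65 [0.5352 0.1138 0.0552] gap 46.65 grip 6.6 F [-0.7  3.3 -0.1] Fy 3.38 handy -2.49
15.03 [0.5351 0.1139 0.0557] gap 46.65 grip 6.58 F [-0.4  2.9 -3.2] Fy 2.93 handy -2.38
```

```bash

python3 -m pendant '[[0.09,0,0,-0.0005,0],[0.09,0,0,-0.0005,0],[0.09,0,0,0,0]]' 20 >/dev/null; python3 st.py
python3 -m pendant '[[0.09,0,0,-0.0005,0],[0.09,0,0,-0.0005,0],[0.09,0,0,0,0]]' 20 >/dev/null; python3 st.py
```

```text
15.4 [0.535  0.1139 0.057 ] gap 46.35 grip 6.58 F [-1.4  2.7 -3.4] Fy 2.93 handy -2.35
15.78 [0.5352 0.1139 0.058 ] gap 46.49 grip 6.58 F [-1.2  2.8 -3.1] Fy 3.01 handy -2.38
```

```bash

python3 -m pendant '[[0.09,0,0,-0.001,0],[0.09,0,0,-0.002,0],[0.09,0,0,-0.002,0],[0.09,0,0,-0.002,0],[0.09,0,0,-0.002,0],[0.09,0,0,0,0]]' 20 >/dev/null; python3 st.py
python3 - <<'E'
from h import *
im=snap("side","pics/s5.png")
a=cv2.resize(im[150:270,300:400,::-1],None,fx=5,fy=5,interpolation=cv2.INTER_CUBIC);cv2.imwrite("pics/s5c.png",a)
E
```

```text
16.52 [0.5353 0.1139 0.0673] gap 46.49 grip 6.59 F [-1.5  2.9 -0.5] Fy 3.17 handy -2.43
```

View pics/s5c.png

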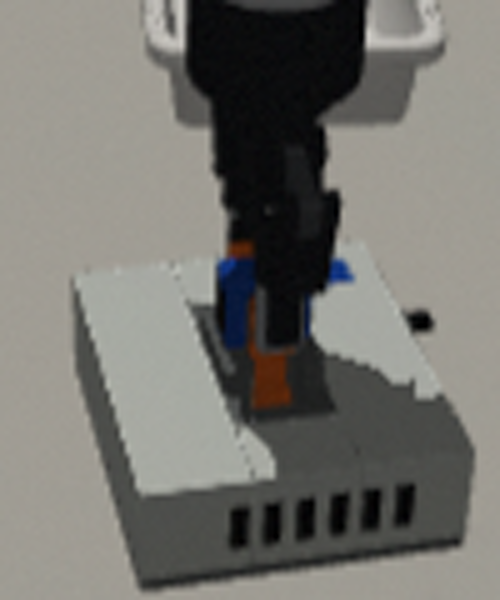

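The blue cap has risen from row 285 to 262, about 12 mm, so both catches are free. Drawing straight up.

```bash

python3 -m pendant '[[0.09,0,0,-0.004,0],[0.09,0,0,-0.005,0],[0.09,0,0,-0.005,0],[0.09,0,0,-0.005,0],[0.09,0,0,-0.005,0],[0.09,0,0,-0.004,0]]' 20 >/dev/null; python3 st.py
python3 -m pendant '[[0.09,0,0,-0.004,0],[0.09,0,0,-0.004,0],[0.09,0,0,-0.004,0],[0.09,0,0,-0.004,0],[0.09,0,0,-0.004,0],[0.09,0,0,-0.005,0],[0.09,0,0,-0.008,0],[0.09,0,0,0,0]]' 20 >/dev/null; python3 st.py
```

```text
17.32 [0.5353 0.1139 0.0954] gap 46.86 grip 6.58 F [ 0.2  2.5 -3.5] Fy 2.39 handy -2.39
18.32 [0.5359 0.114  0.1289] gap 46.42 grip 6.59 F [-0.8  0.5 -1.3] Fy 0.67 handy -2.47
```

```bash

python3 -m pendant '[[0.09,0,0,-0.01,0],[0.09,0,0.005,-0.01,0],[0.09,-0.004,0.0149,-0.005,0],[0.09,-0.0082,0.0299,0,0],[0.09,-0.0082,0.0299,0,0],[0.09,-0.0082,0.0299,0,0],[0.09,-0.0082,0.0299,0,0],[0.09,-0.0082,0.0299,0,0]]' 20 >/dev/null; python3 st.py
python3 -m pendant '[[0.09,-0.0082,0.0299,0,0],[0.09,-0.0082,0.0299,0,0],[0.09,-0.0082,0.0299,0,0],[0.09,-0.0082,0.0299,0,0],[0.09,-0.0082,0.0299,0,0],[0.09,-0.0082,0.0299,0,0],[0.09,-0.008,0.025,0,0],[0.09,-0.004,0.015,0,0]]' 20 >/dev/null; python3 -m pendant '[[0.09,0,0,0,0],[0.09,0,0,0,0]]'; python3 st.py
python3 - <<'E'
from h import *
a=snap("side","pics/s6.png")[90:190,300:420,::-1]
t=snap("top","pics/t6.png")[170:270,380:500,::-1]
f=lambda q:cv2.resize(q,None,fx=5,fy=5,interpolation=cv2.INTER_CUBIC)
cv2.imwrite("pics/s6c.png",cv2.resize(np.hstack([f(a),f(t)]),(800,333)))
E
```

```text
19.32 [ 0.5234 -0.063   0.1533] gap 46.47 grip 6.59 F [ 0.3 -0.1 -1.5] Fy -0.19 handy -173.65
clock: 20.58
tcp_pos: [0.506, -0.2874, 0.153]
orientation: [-0.0, 0.995, 0.097, -0.0]
wrist_force: [-0.5, -0.7, -2.0]
finger_gap: 0.0464
grip_force: 6.6
20.57 [ 0.506  -0.2874  0.153 ] gap 46.36 grip 6.59 F [-0.5 -0.7 -2. ] Fy -0.60 handy -390.39
```

View pics/s6c.png

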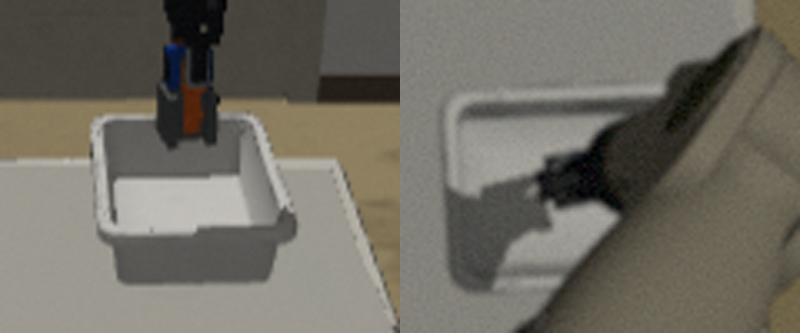

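The side view shows the cartridge hanging upright over the bin; the top view shows it in the bin's left half, clear of the walls. I'll shift to the centre, then lower.

```bash

python3 -m pendant '[[0.09,-0.003,0.015,0,0],[0.09,-0.003,0.014,0,0],[0.09,0,0,0.01,0],[0.09,0,0,0.015,0],[0.09,0,0,0.015,0],[0.09,0,0,0.015,0],[0.09,0,0,0.01,0],[0.09,0,0,0.008,0]]' >/dev/null; python3 st.py
python3 -m pendant '[[0.09,0,0,0.01,0],[0.09,0,0,0.008,0],[0.09,0,0,0.004,0],[0.09,0,0,0.002,0],[0.09,0,0,0,0]]' >/dev/null; python3 st.py
```

```text
21.68 [ 0.5059 -0.3174  0.0792] gap 46.55 grip 6.59 F [ 0.2  0.8 -2.2] Fy 0.76 handy -419.87
22.3 [ 0.5061 -0.3178  0.0561] gap 46.67 grip 6.59 F [ 0.4 -0.4 -2.1] Fy -0.52 handy -420.25
```

```bash

python3 -m pendant '[[0.09,0,0,0.0015,0],[0.09,0,0,0.0015,0],[0.09,0,0,0.0015,0],[0.09,0,0,0.0015,0],[0.09,0,0,0,0]]' >/dev/null; python3 st.py
python3 -m pendant '[[0.09,0,0,0.001,0],[0.09,0,0,0.001,0],[0.09,0,0,0,0]]' >/dev/null; python3 st.py
python3 -m pendant '[[0.09,0,0,0.0005,0],[0.09,0,0,0.0005,0],[0.09,0,0,0,0]]' >/dev/null; python3 st.py
```

```text
22.93 [ 0.5059 -0.3176  0.0498] gap 46.53 grip 6.59 F [ 0.4 -0.5 -2.3] Fy -0.56 handy -420.02
23.3 [ 0.5059 -0.3176  0.0479] gap 46.57 grip 6.59 F [-0.2 -0.5 -1.3] Fy -0.47 handy -420.06
23.68 [ 0.5059 -0.3177  0.047 ] gap 47.03 grip 6.59 F [-0.1  0.4 -2.2] Fy 0.42 handy -420.11
```

```bash

python3 -m pendant '[[0.09,0,0,0.0005,0],[0.09,0,0,0.0005,0],[0.09,0,0,0,0]]' >/dev/null; python3 st.py
python3 -m pendant '[[0.09,0,0,0.0005,0],[0.09,0,0,0.0005,0],[0.09,0,0,0,0]]' >/dev/null; python3 st.py
python3 -m pendant '[[0.09,0,0,0.0005,0],[0.09,0,0,0.0003,0],[0.09,0,0,0,0]]' >/dev/null; python3 st.py
```

```text
24.05 [ 0.506  -0.3177  0.0459] gap 46.37 grip 6.59 F [-0.7 -0.  -2.4] Fy 0.13 handy -420.11
24.43 [ 0.5061 -0.3181  0.0458] gap 46.63 grip 6.62 F [-1.5  0.4  5.2] Fy 0.66 handy -420.53
24.8 [ 0.5063 -0.3183  0.0456] gap 46.63 grip 6.63 F [-3.8  0.9  8.9] Fy 1.60 handy -420.82
```

The cartridge has landed. I'll ease off, open slowly and leave.

```bash

python3 -m pendant '[[0.09,0,0,-0.0008,0],[0.14,0,0,0,0],[0.19,0,0,0,0],[0.24,0,0,0,0],[0.29,0,0,0,0],[0.34,0,0,0,0],[0.39,0,0,0,0],[0.44,0,0,0,0]]' >/dev/null; python3 st.py
python3 -m pendant '[[0.6,0,0,0,0],[0.8,0,0,0,0],[0.9,0,0,0,0],[0.9,0,0,0,0]]' >/dev/null; python3 st.py
python3 -m pendant '[[0.9,0,0,-0.005,0],[0.9,0,0,-0.02,0],[0.9,0,0,-0.03,0],[0.9,0,0,-0.04,0],[0.9,0,0,-0.04,0],[0.9,0,0,-0.02,0],[0.9,0,0,0,0],[0.9,0,0,0,0]]' >/dev/null; python3 st.py
python3 - <<'E'
from h import *
a=snap("side","pics/s7.png")[80:190,300:420,::-1]
cv2.imwrite("pics/s7c.png",cv2.resize(a,None,fx=5,fy=5,interpolation=cv2.INTER_CUBIC))
E
```

```text
25.8 [ 0.5061 -0.3178  0.0452] gap 61.41 grip 0.0 F [ 0.2  0.1 -0.4] Fy 0.01 handy -420.32
26.3 [ 0.506  -0.3177  0.0451] gap 80.95 grip 0.0 F [-0.3  0.6 -0.1] Fy 0.60 handy -420.16
27.3 [ 0.5055 -0.3173  0.199 ] gap 81.1 grip 0.0 F [ 0.3 -0.5 -0.2] Fy -0.53 handy -419.72
```

View pics/s7c.png

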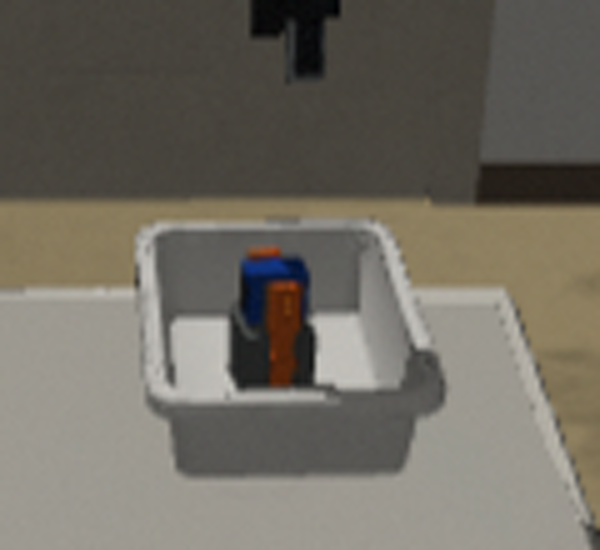

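The picture shows the cartridge standing upright in the bin at crop (273,320), with the gripper clear above it.

```bash
python3 -c "
from workcell import env
print(env.hand_in())"
```

```text
the job is handed in; nothing more can be done
None
```

I drew the cartridge out of the socket, stood it upright and released near the middle of the bin floor, never went near the bystanders, and handed the job in at about 27 s; no verdict came back.

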